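Put the inlay tools back in their marble pots

TASK

Put the two hand tools away: first stand the slim scriber upright in the narrow marble pot, then stand the stout chisel upright in the wide marble pot, both tip down. The cork floors in the pots sit at unknown depths, so lower each tool gently until you feel it seat on the cork before letting go; do not drop or ram it. Leave the glue bottle, the bowl and the blue stone where they are.

Things in the scene. Friction and masses are not known exactly. Their poses are not given: they have to be found in the camera images.
- scriber: Slim scriber, 180 mm long, about 60 g (+-30 %): round pale wooden handle 18 mm thick, from 55 to 180 mm above the tip; below it a steel needle 7 mm thick with a blunt 4 mm end. Origin: centre of the tip; z runs along the axis from tip to handle end. Starts leaning in its rest, handle end up, 35 degrees off vertical, towards the robot.
- chisel: Stout chisel, 180 mm long, about 150 g (+-30 %): round pale wooden handle 32 mm thick, from 55 to 180 mm above the tip; below it a flat steel blade 24 mm wide (its y), 6 mm thick (x). Too thick for the narrow pot. Origin: centre of the cutting edge (tip); z runs along the axis from tip to handle end. Starts leaning in its rest, handle end up, 35 degrees off vertical, towards the robot.
- rest_slim: Wooden tool rest, fixed: 130 x 55 mm base plate (origin: centre of its underside) with a railed plank sloping up at 55 degrees to the rest's own -x (robot side) and a stop ledge at its foot; about 120 mm tall. The scriber leans in it, its tip on the ledge at (30, 0, 30) mm in the rest's frame. Plank and rails reach 115 mm from the tip; the upper 65 mm of handle is free.
- rest_stout: Wooden tool rest, fixed: 130 x 69 mm base plate (origin: centre of its underside) with a railed plank sloping up at 55 degrees to the rest's own -x (robot side) and a stop ledge at its foot; about 120 mm tall. The chisel leans in it, its tip on the ledge at (30, 0, 30) mm in the rest's frame. Plank and rails reach 115 mm from the tip; the upper 65 mm of handle is free.
- pot_narrow: The narrow upright round pot of white marble, fixed to the bench, open at the top: 120 mm tall, bore 28 mm, outside 48 mm across. Origin: centre of its underside, z up. Inside is a firm cork floor whose top lies 12 to 32 mm above the bench, differently in each pot and each time: it must be felt for.
- pot_wide: The wide upright round pot of white marble, fixed to the bench, open at the top: 120 mm tall, bore 44 mm, outside 64 mm across. Origin: centre of its underside, z up. Inside is a firm cork floor whose top lies 12 to 32 mm above the bench, differently in each pot and each time: it must be felt for.
- glue: Bystander: small white glue bottle with a red cap, 36 mm across, 110 mm tall, standing loose beyond the work. Origin: centre of its underside.
- bowl: Bystander: loose marble bowl, 140 mm across, 50 mm tall, beyond the work. Origin: centre of its underside.
- stone: Bystander: loose lump of dark blue stone, 80 mm across, 48 mm tall, beyond the work. Origin: centre of its underside.
Mind the look-alikes: they are no part of the job. What is shaped like the scriber but green or pink is not meant.

How it is judged:
On the way, in this order (a step that is already met when the one before it is completed fails the run):
1. the scriber, still held, stands in the narrow pot and rests on its floor (horizontal distance between scriber and pot_narrow below 0.02 m and z of scriber in the frame of pot_narrow below 0.04 m and angle between scriber's own z axis and vertical below 0.25 rad and contact force between scriber and pot_narrow above 0.7 N and contact force between the fingers and scriber above 1 N), for 0.1 s.
2. the chisel, still held, stands in the wide pot and rests on its floor (horizontal distance between chisel and pot_wide below 0.02 m and z of chisel in the frame of pot_wide below 0.04 m and angle between each of chisel, scriber's own z axis and vertical below 0.25 rad and contact force between chisel and pot_wide above 0.7 N and contact force between the fingers and chisel above 1 N and horizontal distance between scriber and pot_narrow below 0.02 m and z of scriber in the frame of pot_narrow below 0.04 m), for 0.1 s.
At the end, for the whole second after the job is handed in: The scriber stands tip down in the narrow pot and the chisel in the wide pot, each with its tip within 20 mm of the pot's axis and less than 40 mm above the pot's underside, leaning less than 0.25 rad from vertical, released and at rest (horizontal distance between scriber and pot_narrow below 0.02 m and z of scriber in the frame of pot_narrow below 0.04 m and angle between each of scriber, chisel's own z axis and vertical below 0.25 rad and linear speed of each of scriber, chisel below 0.02 m/s and angular speed of each of scriber, chisel below 0.2 rad/s and horizontal distance between chisel and pot_wide below 0.02 m and z of chisel in the frame of pot_wide below 0.04 m); the robot touches nothing.
It fails at once if the scriber is dropped or knocked loose (moves faster than 0.4 m/s with no finger on it) (contact force between the fingers and scriber below 0.05 N and linear speed of scriber above 0.4 m/s).
It fails at once if the chisel is dropped or knocked loose (moves faster than 0.4 m/s with no finger on it) (contact force between the fingers and chisel below 0.05 N and linear speed of chisel above 0.4 m/s).
It fails at once if a tool is rammed into its pot (more than 40 N) (contact force between scriber and pot_narrow above 40 N or contact force between chisel and pot_wide above 40 N).
It fails at once if the glue bottle, the bowl or the blue stone is moved by more than 30 mm (distance of any of glue, bowl, stone from where it was at the start of the episode above 0.03 m).
It also fails if it takes over 69 s, if anything falls off the work surface, if the arm or the gripper's body presses on something with over 40 N, if the wrist force passes 120 N, or if a joint passes its speed limit or range.

ROBOT

A 6-joint arm with a two-finger parallel gripper is mounted at the origin on the work surface. World frame = base frame: x ahead of the robot, y to its left, z up, the work surface at z = 0. Lengths are in m, angles in rad, forces in N, time in s.
With the tool pointing down it reaches from about 0.425 to 0.95 m from the base axis. Payload 3.5 kg.
Tool frame: the origin (TCP) lies at the very end of the fingers, on their centre line; the grasp point (between the pads) lies 19 mm behind it (grip_depth is the distance from the TCP to the grasp point, in m); x points along the fingers, z is the direction in which the jaws open and shut, and the axes are right-handed (so a half turn about x gives the same grasp; the last joint's range is limited). The gripper opens to 85 mm and grips with 20 to 120 N. Pads are 22 mm wide; open, the fingers measure 114 mm over their backs; the gripper's body (76 mm by 85 mm) begins 54 mm behind the grasp point. The pads swing forward as they close: fully open they stand 13 mm farther back than shut.
Start: joints at [1.147, 0.286, 1.577, -0, 1.279, -0.15], TCP at [0.182, 0.65, 0.231] pointing down, gripper open.
Joint ranges: [-2.77, 2.77], [-0.9, 2.22], [0.21, 2.48], [-1.53, 4.67], [0.24, 2.81], [-2.84, 2.84]. Speed limits (rad/s): [2.79, 2.79, 3.14, 3.14, 3.14, 3.14].

INTERFACE

Orientations are given as a unit quaternion [x, y, z, w].
In Python, from plant import get_state, read_camera, calibration, sign_off, recognise, grip_depth gives the robot as it stands. The module is installed in compiled form; this text tells all that it offers.
- The arm moves only by the tool servo_tool, never from a script. Its argument "deltas" is a list that holds one entry, the list of rows, each a list of 4 numbers: the shift along the world's x, y, z scaled (see below), then the turn about the world's z scaled (see below). In form: [[[tx, ty, tz, spin], ...]]. A call has exactly 5 rows; each row is the pose to reach, as a shift and turn from the pose commanded when the call began; what a row does not reach only later rows make up. The controller multiplies each number of a shift by 10 cm and each number of a turn by 90 degrees. A row lasts 1/10 s, in which the tool goes at most 50 mm and 8.59 degrees, less where a joint would pass 70% of its speed; a pose out of reach is approached as far as the arm can. A call with a number of a shift or a turn outside -1 to 1 is refused whole. A call with a gripper value outside its range is refused whole. "claw" is the gripper's target within -1 to 1 (fully open at 1, half-way at 0, shut at -1), set as the call begins (left out, the last holds). The fingers move at their own pace and stop on an object; "force" is the grip in N (left out, the last holds). Time passes only in rows, so rows that repeat a pose let the fingers close, or fill a call up. It gives the time, the measured TCP pose, the force and the opening at its end, in the units of the state.
- get_state(): the state, without advancing time (a new reading comes with each control period).
- read_camera(name): name is "scene" or "top" or "wrist"; returns the picture (384x512x3 uint8, blue, green, red); there is no depth.
- calibration(name): a dict with "intrinsics" (3x3 intrinsics, pixels), "R" (3x3) and "t" (3): a world point X has camera coordinates R X + t; the wrist camera has in their place "T_tool_cam" (4x4, takes a point from camera to tool coordinates, whose origin is the TCP and whose axes are the tool frame's). Camera axes: x right, y down, z forward; pixel columns grow to the right and rows downward; lengths in m; the calibration is good to about 2 mm. A picture is of the moment at which its call begins: read the wrist's pose just before it. calibration takes no time and is no camera call.
- sign_off(): hands the job in, once; it reports no verdict.
Trained networks look in the newest picture that a camera, given by its name, has taken for a name from the list of things; names that differ only in an ending like _2 or _b are one class to them, and where a whole thing is asked for, a point or a joint stands for the part that bears it (a point fixed in the world has none). Each returns a list of dicts, best first, with "p" (0 to 1); they miss things now and then, are a little off and sometimes report something else, mostly with a low value. They report only what shows in the picture. A call takes as long as a camera call. They do not tell look-alikes from the thing itself.
- recognise(camera, query): "at" ([x, y, z] in m, in world coordinates, good to about 4 mm: the middle of the surface that is visible of it).
The state is a dict: "time": time; "qpos": joint angles; "dq": joint speeds; "joint_efforts": joint torques, N m; "eef_pos": TCP position; "tcp_rot": TCP orientation; "contact_force": force on the tool from outside, world axes, zero at the start; "wrist_torque": the same for the moment, N m; "opening": opening from 0.0 (shut) to 1.0 (fully open).
Only numpy, scipy, OpenCV 4.12 (cv2) and the standard library are available. Lean on these libraries where they do the work, as an engineer would, in place of code of your own. Each camera call takes 0.05 s, during which the arm holds its last target. There are 200 camera calls.

## Working session

There is one attempt and no reset: what is moved stays moved. The work goes in short steps, Python scripts to look and compute and a tool call to move; the robot and the scene stay as the last step left them, time stands still between calls to the robot, and variables do not carry over. Pictures are saved under pics/ and viewed, about 8 in all and at most 12, crops included, and the job is handed in when it is done.

Besides the shell and the picture viewer there is one more tool, called as a command line: name --argument value ..., lists and objects as JSON in quotes. servo_tool: Moves the arm, as the interface text tells. Its arguments: {"type":"object","properties":{"deltas":{"type":"array"},"claw":{"type":"number"},"force":{"type":"number"}},"required":["deltas"]}

```bash
mkdir -p pics; python3 - <<'E'
from plant import *
import cv2,numpy as np
s=get_state(); print(s, grip_depth if not callable(grip_depth) else grip_depth())
a=read_camera("scene");b=read_camera("top")
cv2.imwrite("pics/a.png",a);cv2.imwrite("pics/b.png",b)
for c in("scene","top"):
  k=calibration(c);print(c,np.round(k["intrinsics"],1).tolist(),np.round(k["R"],4).tolist(),np.round(k["t"],4).tolist())
  for q in ("scriber","chisel","pot_narrow","pot_wide","rest_slim","rest_stout"):
    print(q,[(np.round(d["at"],3).tolist(),round(d["p"],2)) for d in recognise(c,q)[:4]])
print(calibration("wrist"))
E
```

```text
{'time': 0.0, 'qpos': array([ 1.14701601e+00,  2.87204634e-01,  1.57818145e+00, -2.42507748e-05,
        1.27861796e+00, -1.49966059e-01]), 'dq': array([ 0.00128663, -0.00045392, -0.0003741 , -0.00057166,  0.00012039,
       -0.00096802]), 'joint_efforts': array([-1.55179499e-03, -4.05986345e+01, -2.92620957e+01, -2.24991727e-04,
        5.82886802e-03,  9.34368614e-06]), 'eef_pos': array([0.18220247, 0.64925388, 0.2299188 ]), 'tcp_rot': array([-0.42749801,  0.5643043 ,  0.42666833,  0.56281457]), 'contact_force': array([0.07224125, 0.38198531, 0.13761395]), 'wrist_torque': array([0.02431626, 0.00962942, 0.00925555]), 'opening': 0.9994465926597306} 0.0187
scene [[463.1, 0.0, 260.5], [0.0, 463.1, 190.8], [0.0, 0.0, 1.0]] [[0.4757, 0.8796, -0.0056], [0.5368, -0.2952, -0.7904], [-0.6969, 0.373, -0.6126]] [-0.2863, -0.2348, 1.7163]
scriber [([0.543, 0.322, 0.122], 0.8), ([0.442, 0.022, 0.013], 0.48)]
chisel [([0.544, -0.134, 0.121], 0.83), ([0.542, 0.32, 0.121], 0.74)]
pot_narrow [([0.572, -0.348, 0.083], 0.91), ([0.794, -0.034, 0.056], 0.41)]
pot_wide [([0.588, 0.091, 0.085], 0.59)]
res
[... 482 characters left out ...]
([0.565, 0.1, 0.104], 0.69), ([0.729, 0.244, 0.042], 0.62)]
rest_slim [([0.542, 0.31, 0.011], 0.58), ([0.772, -0.026, 0.07], 0.57)]
rest_stout [([0.54, -0.112, 0.015], 0.61)]
{'intrinsics': array([[281.50626993,   0.        , 254.48426374],
       [  0.        , 281.50626993, 191.99242772],
       [  0.        ,   0.        ,   1.        ]]), 'T_tool_cam': array([[-4.34287615e-04, -3.04329591e-01,  9.52566696e-01,
        -1.43806028e-01],
       [ 9.26867937e-04, -9.52566500e-01, -3.04329106e-01,
         7.66283059e-02],
       [ 9.99999476e-01,  7.50737167e-04,  6.95761174e-04,
         4.36311332e-05],
       [ 0.00000000e+00,  0.00000000e+00,  0.00000000e+00,
         1.00000000e+00]])}
```

View pics/a.png

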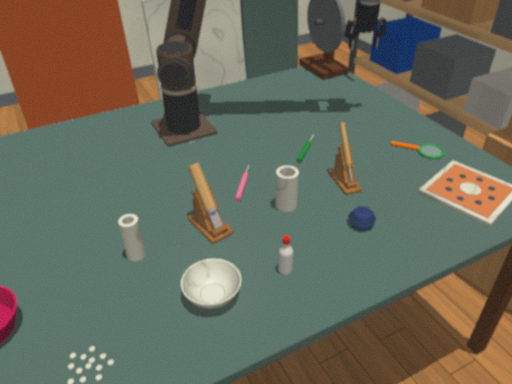

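View pics/b.png

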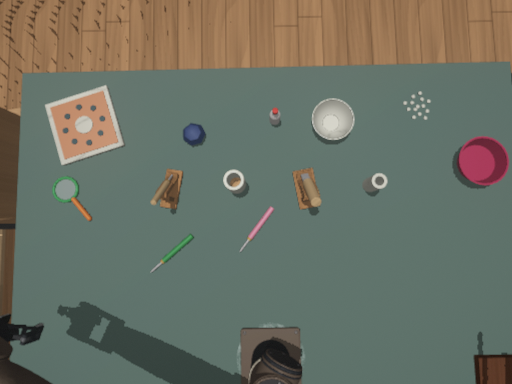

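The scene view shows the pale scriber in its rest (345,150), the chisel in its rest (203,190), the narrow pot at (131,225) and the wide pot at (287,185). The green and pink look-alikes lie flat on the bench. Next I'm zooming in on the top view.

```bash
python3 - <<'E'
import cv2,numpy as np
from plant import *
from scipy.spatial.transform import Rotation as R
b=cv2.imread("pics/b.png")
f=lambda u,v:cv2.resize(b[v-30:v+30,u-40:u+40],None,fx=5,fy=5,interpolation=cv2.INTER_CUBIC)
cv2.imwrite("pics/c.png",np.vstack([np.hstack([f(168,188),f(234,184)]),np.hstack([f(308,188),f(376,184)])]))
print(np.round(R.from_quat(get_state()["tcp_rot"]).as_matrix(),3))
E
cat > h.py <<'E'
import cv2,numpy as np
from plant import *
from scipy.spatial.transform import Rotation as R
def ray(c,u,v,s=None):
    k=calibration(c);K=k["intrinsics"];d=np.linalg.inv(K)@[u,v,1]
    if c=="wrist":
        T=np.eye(4);T[:3,:3]=R.from_quat(s["tcp_rot"]).as_matrix();T[:3,3]=s["eef_pos"];T=T@k["T_tool_cam"]
        return T[:3,3],T[:3,:3]@d
    return -k["R"].T@k["t"],k["R"].T@d
def atz(c,u,v,z,s=None):
    o,d=ray(c,u,v,s);return np.round(o+d*(z-o[2])/d[2],4)
def proj(c,X,s=None):
    k=calibration(c);X=np.asarray(X,float)
    if c=="wrist":
        T=np.eye(4);T[:3,:3]=R.from_quat(s["tcp_rot"]).as_matrix();T[:3,3]=s["eef_pos"];T=np.linalg.inv(T@k["T_tool_cam"])
        p=T[:3,:3]@X+T[:3,3]
    else: p=k["R"]@X+k["t"]
    p=k["intrinsics"]@p;return np.round(p[:2]/p[2],1)
E
```

```text
[[ 0.    -0.963  0.27 ]
 [ 0.     0.27   0.963]
 [-1.    -0.     0.   ]]
```

View pics/c.png

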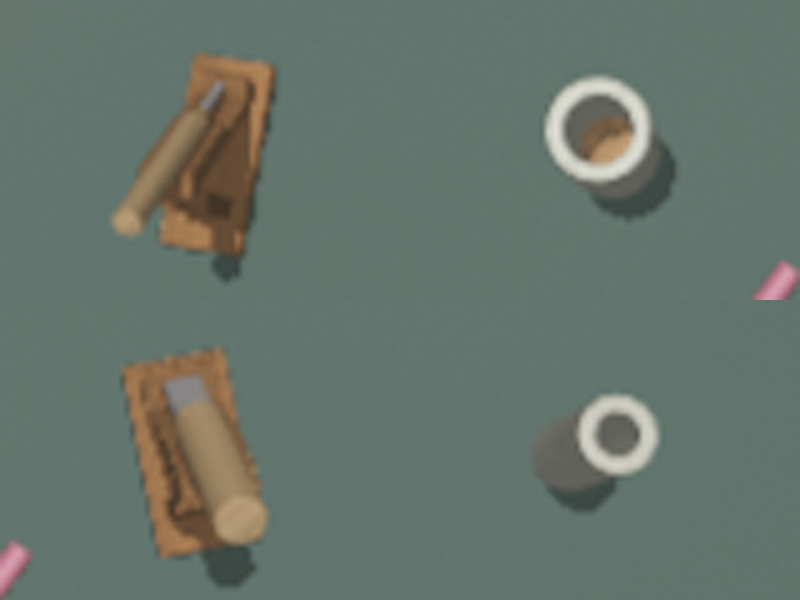

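The zoomed crops show the scriber's handle end at about (153,201) in the full image and its tip at (172,175). The chisel's end is at (316,202) and its tip at (304,174). The rim centres are at (233.4,179.6) for the wide pot and (379.2,180.4) for the narrow one.

```bash
python3 - <<'E'
from h import *
for n,(e,t) in dict(scr=((153.2,201.4),(172,174.6)),chi=((315.8,201.6),(304.2,174))).items():
    E=atz("top",*e,.177);T=atz("top",*t,.03);d=E-T
    print(n,E,T,np.linalg.norm(d),"yaw",np.degrees(np.arctan2(-d[1],-d[0])), "grip150",T+d*150/180, proj("scene",E),proj("scene",T))
for n,p in dict(wide=(233.4,179.6),nar=(379.2,180.4)).items():
    X=atz("top",*p,.12);print(n,X,proj("scene",X))
E
```

```text
scr [0.4996 0.3321 0.177 ] [0.5975 0.3142 0.03  ] 0.177521322662941 yaw -10.36148827422374 grip150 [0.51591667 0.32911667 0.1525    ] [341.6 122.4] [351.2 180.7]
chi [ 0.489  -0.1385  0.177 ] [ 0.5898 -0.1225  0.03  ] 0.17895708982881903 yaw 9.019322431381692 grip150 [ 0.5058     -0.13583333  0.1525    ] [193.2 163.7] [218.1 226. ]
wide [0.5652 0.1034 0.12  ] [286.7 170.4]
nar [ 0.553  -0.3406  0.12  ] [128.  218.6]
```

servo_tool --deltas '[[[0.2,-0.2,0,0.012],[0.4,-0.4,0,0.024],[0.6,-0.6,0,0.036],[0.8,-0.8,0,0.048],[1,-1,0,0.06]]]' --claw 1 --force 20

```text
time: 1.2
eef_pos: [0.2831, 0.5491, 0.2314]
tcp_rot: [-0.453, 0.542, 0.453, 0.543]
contact_force: [0.8, 0.3, -0.0]
opening: 0.998
```

servo_tool --deltas '[[[0.2,-0.2,0,0],[0.4,-0.4,0,0],[0.6,-0.6,0,0],[0.8,-0.8,0,0],[1,-1,0,0]]]'

```text
time: 1.7
eef_pos: [0.3832, 0.449, 0.2315]
tcp_rot: [-0.453, 0.543, 0.453, 0.543]
contact_force: [1.2, -0.5, 0.1]
opening: 1.0
```

servo_tool --deltas '[[[0.2,-0.2,0,0],[0.4,-0.4,0,0],[0.6,-0.6,0,0],[0.8,-0.8,0,0],[1,-1,0,0]]]'

```text
time: 2.2
eef_pos: [0.4832, 0.349, 0.2316]
tcp_rot: [-0.453, 0.543, 0.453, 0.543]
contact_force: [0.5, 0.5, -0.1]
opening: 0.998
```

servo_tool --deltas '[[[0.2,-0.1,0,0],[0.34,-0.2,0,0],[0.34,-0.2,0,0],[0.34,-0.2,0,0],[0.34,-0.2,0,0]]]'

```text
time: 2.7
eef_pos: [0.5157, 0.3306, 0.2312]
tcp_rot: [-0.453, 0.543, 0.454, 0.542]
contact_force: [0.6, 1.3, 0.2]
opening: 1.001
```

```bash
python3 - <<'E'
from h import *
s=get_state();im=read_camera("wrist");cv2.imwrite("pics/d.png",im)
import pickle;pickle.dump(s,open("d.pkl","wb"))
print(s["eef_pos"],s["contact_force"],proj("wrist",[.4996,.3321,.177],s),proj("wrist",[.5975,.3142,.03],s))
E
```

```text
[0.51572118 0.33061248 0.23118114] [0.55113313 1.27773131 0.17795744] [252.5 188.5] [253.1 227.5]
```

View pics/d.png

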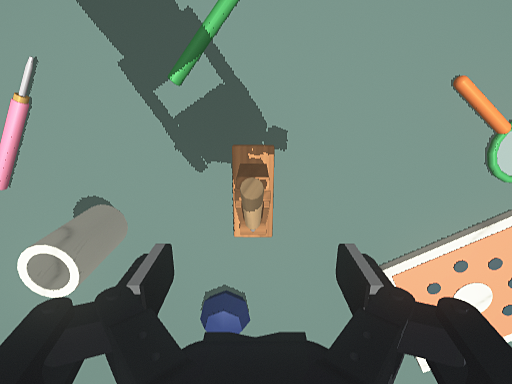

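The wrist view puts the handle end at (251,184), within 5 px of where I predicted it and aligned with the jaws. The wide pot rim shows at (48,271). Descending and gripping.

servo_tool --deltas '[[[0,0,-0.2,0],[0,0,-0.4,0],[0,0,-0.6,0],[0,0,-0.8,0],[0,0,-0.96,0]]]'

```text
time: 3.25
eef_pos: [0.5154, 0.3304, 0.134]
tcp_rot: [-0.453, 0.543, 0.454, 0.542]
contact_force: [-0.1, 0.2, -1.2]
opening: 0.997
```

servo_tool --deltas '[[[0,0,0,0],[0,0,0,0],[0,0,0,0],[0,0,0,0],[0,0,0,0]]]' --claw -1

```text
time: 3.75
eef_pos: [0.5171, 0.3299, 0.1366]
tcp_rot: [-0.453, 0.542, 0.453, 0.543]
contact_force: [-0.6, -1.3, 3.1]
opening: 0.208
```

servo_tool --deltas '[[[0,0,0,0],[0,0,0,0],[0,0,0,0],[0,0,0,0],[0,0,0,0]]]'

```text
time: 4.25
eef_pos: [0.5171, 0.33, 0.1365]
tcp_rot: [-0.453, 0.542, 0.453, 0.543]
contact_force: [-1.9, -0.3, 5.3]
opening: 0.199
```

```bash
python3 - <<'E'
from h import *
import pickle
s=pickle.load(open("d.pkl","rb"));print("wide rim",atz("wrist",48,271,.12,s))
s=get_state();g=s["eef_pos"]+[0,0,.0187]
T=np.array([.5975,.3142,.03]);print(s["eef_pos"],s["opening"])
d=g-T;print(d,np.linalg.norm(d));r=.147;h=d[:2]/np.linalg.norm(d[:2])
for a in (35,28,21,14,7,0,-3):
    a=np.radians(a);print(np.round((np.r_[T[:2]+h*r*np.sin(a),T[2]+r*np.cos(a)]-np.r_[T[:2]+h*r*np.sin(.611),T[2]+r*np.cos(.611)])*10,3))
E
```

```text
wide rim [0.5676 0.1024 0.12  ]
[0.51705449 0.32996253 0.1364844 ] 0.1990626426857292
[-0.08044551  0.01576253  0.1251844 ] 0.1496364621748516
[ 0. -0.  0.]
[ 0.15  -0.029  0.094]
[ 0.311 -0.061  0.168]
[ 0.479 -0.094  0.222]
[ 0.652 -0.128  0.255]
[ 0.828 -0.162  0.266]
[ 0.903 -0.177  0.264]
```

servo_tool --deltas '[[[0.07,-0.015,0.05,0],[0.15,-0.03,0.095,0],[0.23,-0.045,0.135,0],[0.31,-0.06,0.165,0],[0.39,-0.08,0.195,0]]]'

```text
time: 4.75
eef_pos: [0.5562, 0.3217, 0.1548]
tcp_rot: [-0.453, 0.543, 0.453, 0.543]
contact_force: [-3.4, 0.2, 0.9]
opening: 0.202
```

servo_tool --deltas '[[[0.09,-0.015,0.027,0],[0.18,-0.035,0.045,0],[0.26,-0.05,0.06,0],[0.35,-0.07,0.065,0],[0.44,-0.085,0.07,0]]]'

```text
time: 5.25
eef_pos: [0.6004, 0.3133, 0.1621]
tcp_rot: [-0.453, 0.543, 0.453, 0.543]
contact_force: [-1.6, 0.6, 0.8]
opening: 0.202
```

```bash
python3 - <<'E'
from h import *
s=get_state();w=read_camera("wrist");a=read_camera("scene");b=read_camera("top");print(s["eef_pos"],s["contact_force"],s["wrist_torque"])
z=lambda i,u,v:cv2.resize(i[v-40:v+40,u-40:u+40],(384,384),interpolation=cv2.INTER_CUBIC)
top=np.hstack([z(a,348,150),z(b,166,188)])
cv2.imwrite("pics/e.png",np.vstack([top[:, :768],np.pad(cv2.resize(w[120:300,100:400],(333,200)),((0,0),(0,435),(0,0)))]))
E
```

```text
[0.60038888 0.31330986 0.16206793] [-1.64401385  0.64457315  0.78503814] [0.13336791 0.54914686 0.01706438]
```

View pics/e.png

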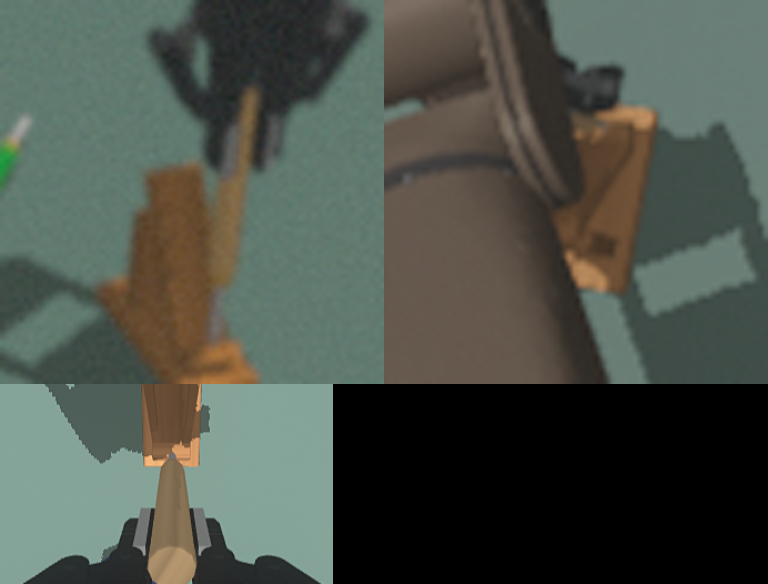

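The wrist crop shows the scriber nearly upright in the jaws: handle end at about (255,283) full-frame and needle tip at (255,182). Computing the remaining tilt.

```bash
cat >> h.py <<'E'
def tilt(s,tip,end,L=.18):
    "tilt (deg, + = handle end towards the robot side / tool +y) and axial length below grip, from wrist pixels of tip; end pixel as check"
    from scipy.optimize import least_squares
    Rm=R.from_quat(s["tcp_rot"]).as_matrix();y=Rm[:,1];z=np.array([0,0,1.]);g=s["eef_pos"]+[0,0,.0187]
    def pts(p):
        a=np.cos(p[0])*z+np.sin(p[0])*y;c=g+p[2]*y
        t=c-a*p[1];return t,t+a*L
    f=lambda p:np.r_[(proj("wrist",pts(p)[0],s)-tip)[1],(proj("wrist",pts(p)[1],s)-end)[1],(p[2]/.002)]
    q=least_squares(f,[0,.147,0],x_scale=[.1,.01,.001],diff_step=1e-2).x
    return np.degrees(q[0]),q[1],q[2],pts(q)[0]
E
python3 - <<'E'
from h import *
s=get_state();print(tilt(s,(254.8,182),(254.8,283)))
for a in (-5,0,5,10):
    y=R.from_quat(s["tcp_rot"]).as_matrix()[:,1];ax=np.cos(np.radians(a))*np.array([0,0,1])+np.sin(np.radians(a))*y
    g=s["eef_pos"]+[0,0,.0187];print(a,proj("wrist",g-ax*.15,s),proj("wrist",g+ax*.03,s))
E
```

```text
(np.float64(0.0), np.float64(0.16142724609374998), np.float64(0.0), array([0.60053207, 0.3131395 , 0.01923801]))
-5 [254.3 168.7] [254.4 306.1]
0 [254.3 181.2] [254.4 301. ]
5 [254.3 193.6] [254.4 295.4]
10 [254.3 206.1] [254.4 289.4]
```

The scriber is about 2° off upright, with its tip below the TCP. Lifting it and carrying it at larger x, clear of the chisel, to the narrow pot.

servo_tool --deltas '[[[0,0,0.1,0],[0,0,0.3,0],[0,0,0.5,0],[0,0,0.75,0],[0,0,1,0]]]' --force 40

```text
time: 5.9
eef_pos: [0.5996, 0.3132, 0.2631]
tcp_rot: [-0.454, 0.542, 0.453, 0.543]
contact_force: [0.7, 0.1, -1.2]
opening: 0.203
```

servo_tool --deltas '[[[0,-0.1,0.1,0],[0,-0.3,0.2,0],[0,-0.5,0.3,0],[0,-0.75,0.3,0],[0,-1,0.3,0]]]'

```text
time: 6.4
eef_pos: [0.5992, 0.2107, 0.2915]
tcp_rot: [-0.453, 0.543, 0.453, 0.543]
contact_force: [1.0, 0.7, -1.7]
opening: 0.196
```

servo_tool --deltas '[[[0,-0.2,0,0],[0,-0.4,0,0],[0,-0.6,0,0],[0,-0.8,0,0],[0,-1,0,0]]]'

```text
time: 6.9
eef_pos: [0.5986, 0.1106, 0.2908]
tcp_rot: [-0.453, 0.544, 0.453, 0.542]
contact_force: [0.6, 0.2, -0.9]
opening: 0.197
```

servo_tool --deltas '[[[0,-0.2,0,0],[0,-0.4,0,0],[0,-0.6,0,0],[0,-0.8,0,0],[0,-1,0,0]]]'

```text
time: 7.4
eef_pos: [0.5983, 0.0107, 0.2908]
tcp_rot: [-0.452, 0.544, 0.453, 0.543]
contact_force: [0.7, 0.5, -1.0]
opening: 0.195
```

servo_tool --deltas '[[[0,-0.2,0,0],[0,-0.4,0,0],[0,-0.6,0,0],[0,-0.8,0,0],[0,-1,0,0]]]'

```text
time: 7.9
eef_pos: [0.5981, -0.0891, 0.2908]
tcp_rot: [-0.452, 0.544, 0.453, 0.543]
contact_force: [-0.2, 0.2, -0.1]
opening: 0.2
```

servo_tool --deltas '[[[0,-0.2,0,0],[0,-0.4,0,0],[0,-0.6,0,0],[0,-0.8,0,0],[0,-1,0,0]]]'

```text
time: 8.4
eef_pos: [0.5985, -0.1887, 0.2912]
tcp_rot: [-0.453, 0.543, 0.453, 0.543]
contact_force: [0.6, -0.1, -0.8]
opening: 0.198
```

servo_tool --deltas '[[[-0.1,-0.2,0,0],[-0.2,-0.4,0,0],[-0.3,-0.6,0,0],[-0.4,-0.8,0,0],[-0.47,-1,0,0]]]'

```text
time: 8.9
eef_pos: [0.5513, -0.2883, 0.2915]
tcp_rot: [-0.453, 0.543, 0.453, 0.543]
contact_force: [0.6, -0.8, -1.8]
opening: 0.199
```

servo_tool --deltas '[[[0,-0.2,0,0],[0,-0.4,0,0],[0,-0.54,0,0],[0,-0.54,0,0],[0,-0.54,0,0]]]'

```text
time: 9.4
eef_pos: [0.5526, -0.3406, 0.2914]
tcp_rot: [-0.453, 0.543, 0.453, 0.543]
contact_force: [0.0, 0.4, -0.4]
opening: 0.204
```

```bash
python3 - <<'E'
from h import *
s=get_state();w=read_camera("wrist");b=read_camera("top");a=read_camera("scene");print(s["eef_pos"],s["contact_force"])
print(proj("wrist",[.553,-.3406,.12],s))
for a_ in (-10,0,10):
    y=R.from_quat(s["tcp_rot"]).as_matrix()[:,1];ax=np.cos(np.radians(a_))*np.array([0,0,1])+np.sin(np.radians(a_))*y
    g=s["eef_pos"]+[0,0,.0187];print(a_,proj("wrist",g-ax*.15,s),proj("wrist",g+ax*.03,s))
cv2.imwrite("pics/f.png",np.hstack([w[:,106:406],cv2.resize(a[140:300,70:190],(288,384))]))
E
```

```text
[ 0.55263478 -0.34063357  0.29142233] [ 0.02058201  0.448354   -0.3756186 ]
[254.3 172.4]
-10 [254.3 156.4] [254.4 310.6]
0 [254.3 181.5] [254.5 300.8]
10 [254.2 206.3] [254.5 289.2]
```

View pics/f.png

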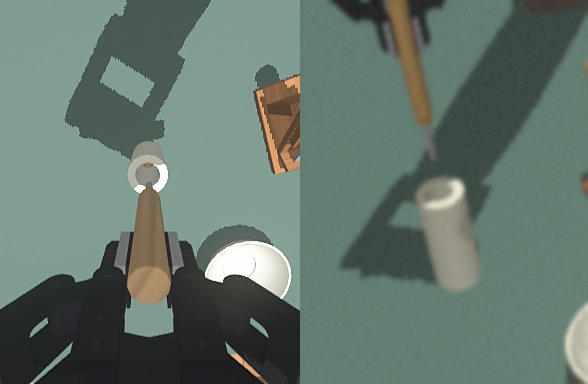

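The rim centre is at (254,174) in the wrist frame against a prediction of (254,172). The tip is at (254,183) and the tool looks vertical in the scene view. Lowering.

servo_tool --deltas '[[[0,0,-0.15,0],[0,0,-0.35,0],[0,0,-0.55,0],[0,0,-0.7,0],[0,0,-0.8,0]]]'

```text
time: 10.05
eef_pos: [0.5519, -0.3397, 0.2093]
tcp_rot: [-0.452, 0.543, 0.454, 0.543]
contact_force: [-0.4, -0.5, -0.2]
opening: 0.194
```

servo_tool --deltas '[[[0,0,-0.06,0],[0,0,-0.12,0],[0,0,-0.18,0],[0,0,-0.24,0],[0,0,-0.3,0]]]'

```text
time: 10.55
eef_pos: [0.553, -0.3411, 0.1822]
tcp_rot: [-0.454, 0.543, 0.452, 0.543]
contact_force: [0.9, 0.3, 0.6]
opening: 0.2
```

```bash
python3 - <<'E'
from h import *
s=get_state();print(s["eef_pos"],s["contact_force"],s["wrist_torque"])
E
```

```text
[ 0.55297251 -0.341088    0.18217907] [0.86424771 0.27045327 0.57278835] [-0.09084212 -0.13499082 -0.03078112]
```

servo_tool --deltas '[[[0,0,-0.03,0],[0,0,-0.06,0],[0,0,-0.09,0],[0,0,-0.12,0],[0,0,-0.14,0]]]'

```text
time: 11.05
eef_pos: [0.5532, -0.3412, 0.1684]
tcp_rot: [-0.454, 0.543, 0.452, 0.543]
contact_force: [2.4, -2.3, 1.2]
opening: 0.197
```

servo_tool --deltas '[[[0,0,-0.01,0],[0,0,-0.02,0],[0,0,-0.03,0],[0,0,-0.04,0],[0,0,-0.05,0]]]'

```text
time: 11.55
eef_pos: [0.5532, -0.3412, 0.1635]
tcp_rot: [-0.454, 0.543, 0.452, 0.543]
contact_force: [4.2, -3.2, 3.6]
opening: 0.2
```

servo_tool --deltas '[[[0.01,-0.01,0,0],[0.02,-0.015,0,0],[0.02,-0.02,0,0],[0.02,-0.02,0,0],[0.02,-0.02,0,0]]]'

```text
time: 12.05
eef_pos: [0.5538, -0.3418, 0.1617]
tcp_rot: [-0.452, 0.543, 0.454, 0.543]
contact_force: [2.5, 0.1, -0.2]
opening: 0.196
```

servo_tool --deltas '[[[0.01,0,0,0],[0.015,0,-0.01,0],[0.015,0,-0.02,0],[0.015,0,-0.03,0],[0.015,0,-0.04,0]]]'

```text
time: 12.55
eef_pos: [0.5557, -0.3426, 0.1584]
tcp_rot: [-0.453, 0.543, 0.453, 0.543]
contact_force: [-0.3, -0.4, -0.9]
opening: 0.198
```

servo_tool --deltas '[[[0,0,-0.01,0],[0,0,-0.02,0],[0,0,-0.03,0],[0,0,-0.03,0],[0,0,-0.03,0]]]'

```text
time: 13.05
eef_pos: [0.556, -0.3427, 0.1558]
tcp_rot: [-0.453, 0.543, 0.453, 0.543]
contact_force: [0.5, -1.0, -1.0]
opening: 0.198
```

Free of the wall; continuing down gently.

servo_tool --deltas '[[[0,0,-0.01,0],[0,0,-0.02,0],[0,0,-0.03,0],[0,0,-0.04,0],[0,0,-0.04,0]]]'

```text
time: 13.55
eef_pos: [0.5565, -0.343, 0.1537]
tcp_rot: [-0.454, 0.543, 0.453, 0.543]
contact_force: [-1.5, 0.7, 5.9]
opening: 0.197
```

servo_tool --deltas '[[[0,0,-0.01,0],[0,0,-0.02,0],[0,0,-0.03,0],[0,0,-0.03,0],[0,0,-0.03,0]]]'

```text
time: 14.05
eef_pos: [0.5572, -0.3434, 0.1533]
tcp_rot: [-0.454, 0.543, 0.452, 0.543]
contact_force: [-2.0, 1.9, 12.0]
opening: 0.195
```

The scriber is seated: Fz rose to 12 N and z stalled at about 0.1535. Easing off, then releasing and rising.

servo_tool --deltas '[[[-0.01,0.01,0.02,0],[-0.01,0.01,0.03,0],[-0.01,0.01,0.03,0],[-0.01,0.01,0.03,0],[-0.01,0.01,0.03,0]]]'

```text
time: 14.55
eef_pos: [0.5558, -0.3425, 0.1535]
tcp_rot: [-0.454, 0.543, 0.452, 0.543]
contact_force: [-0.5, -0.1, 6.1]
opening: 0.198
```

servo_tool --deltas '[[[0,0,0,0],[0,0,0,0],[0,0,0,0],[0,0,0,0],[0,0,0,0]]]' --claw 1 --force 20

```text
time: 15.05
eef_pos: [0.5548, -0.3415, 0.1513]
tcp_rot: [-0.453, 0.543, 0.453, 0.543]
contact_force: [0.2, -0.1, 0.5]
opening: 0.995
```

servo_tool --deltas '[[[0,0,0,0],[0,0,0.2,0],[0,0,0.4,0],[0,0,0.65,0],[0,0,0.9,0]]]'

```text
time: 15.55
eef_pos: [0.5548, -0.3415, 0.2424]
tcp_rot: [-0.453, 0.543, 0.453, 0.543]
contact_force: [0.7, 0.7, 0.1]
opening: 0.997
```

```bash
python3 - <<'E'
from h import *
s=get_state();w=read_camera("wrist");a=read_camera("scene");print(s["eef_pos"],s["contact_force"],s["opening"])
cv2.imwrite("pics/g.png",np.hstack([w[:,106:406],cv2.resize(a[140:300,70:190],(288,384))]))
# chisel targets
print(proj("scene",[.556,-.343,.20]),proj("scene",[.556,-.343,.12]))
E
```

```text
[ 0.55480366 -0.3414978   0.24241303] [0.72759991 0.65061149 0.05743105] 0.9970183977837072
[121.1 193.8] [127.3 219.6]
```

View pics/g.png

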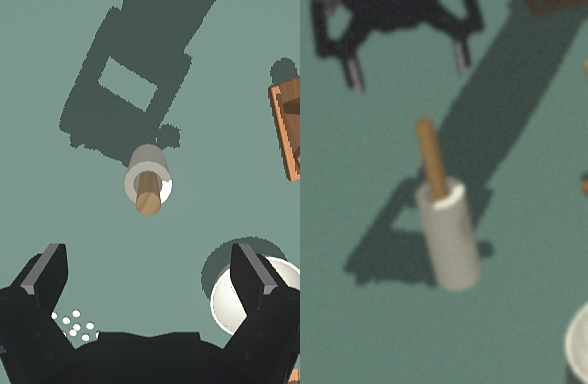

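The scriber stands in the narrow pot, leaning slightly; the gripper is clear. Next is the chisel.

servo_tool --deltas '[[[0,0.1,0,0.04],[-0.1,0.3,0,0.08],[-0.2,0.55,0,0.13],[-0.3,0.8,0,0.17],[-0.49,1,0,0.215]]]'

```text
time: 16.15
eef_pos: [0.5054, -0.2401, 0.2401]
tcp_rot: [-0.538, 0.458, 0.539, 0.458]
contact_force: [0.2, 0.5, 0.1]
opening: 0.998
```

servo_tool --deltas '[[[0,0.25,0,0],[0,0.5,0,0],[0,0.75,0,0],[0,1,0,0],[0,1,0,0]]]'

```text
time: 16.65
eef_pos: [0.5053, -0.1391, 0.2403]
tcp_rot: [-0.538, 0.458, 0.539, 0.458]
contact_force: [-0.4, 0.2, -0.8]
opening: 1.001
```

servo_tool --deltas '[[[0,0.055,0,0],[0,0.055,0,0],[0,0.055,0,0],[0,0.055,0,0],[0,0.055,0,0]]]'

```text
time: 17.15
eef_pos: [0.506, -0.1367, 0.2418]
tcp_rot: [-0.538, 0.459, 0.538, 0.459]
contact_force: [-0.5, -0.5, 1.1]
opening: 0.999
```

```bash
python3 - <<'E'
from h import *
s=get_state();w=read_camera("wrist");print(s["eef_pos"],R.from_quat(s["tcp_rot"]).as_matrix()[:2,1])
print(proj("wrist",[.489,-.1385,.177],s),proj("wrist",[.5898,-.1225,.03],s))
cv2.imwrite("pics/k.png",w)
E
```

```text
[ 0.50596721 -0.13671371  0.24175292] [-0.98764439 -0.15671169]
[256.1 183.4] [255.3 225.3]
```

View pics/k.png

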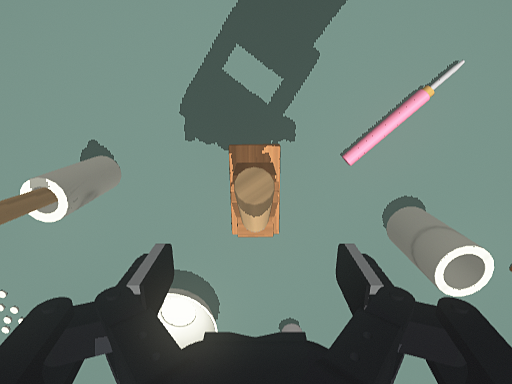

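The chisel's handle end is at (254,185) against a prediction of (256,183), and it is aligned with the jaws. The wide rim shows at (464,271). Descending and gripping.

servo_tool --deltas '[[[0,0,-0.2,0],[0,0,-0.4,0],[0,0,-0.6,0],[0,0,-0.8,0],[0,0,-1,0]]]'

```text
time: 17.7
eef_pos: [0.506, -0.1364, 0.1411]
tcp_rot: [0.538, -0.459, -0.538, -0.459]
contact_force: [0.8, -0.2, -0.0]
opening: 1.001
```

servo_tool --deltas '[[[0,0,-0.07,0],[0,0,-0.07,0],[0,0,-0.07,0],[0,0,-0.07,0],[0,0,-0.07,0]]]' --claw -1

```text
time: 18.2
eef_pos: [0.5068, -0.1365, 0.1363]
tcp_rot: [0.539, -0.459, -0.537, -0.459]
contact_force: [-1.0, -0.2, 1.9]
opening: 0.366
```

servo_tool --deltas '[[[0,0,0,0],[0,0,0,0],[0,0,0,0],[0,0,0,0],[0,0,0,0]]]'

```text
time: 18.7
eef_pos: [0.5068, -0.1365, 0.1363]
tcp_rot: [0.539, -0.459, -0.537, -0.459]
contact_force: [-0.8, 1.1, 6.1]
opening: 0.369
```

```bash
python3 - <<'E'
from h import *
s=get_state();g=s["eef_pos"]+[0,0,.0187];T=np.array([.5898,-.1225,.03]);d=g-T;print(s["eef_pos"],s["opening"],s["contact_force"],d,np.linalg.norm(d),np.degrees(np.arctan2(np.hypot(*d[:2]),d[2])))
E
```

```text
[ 0.50679497 -0.13652803  0.13631104] 0.36872414374043655 [-0.83274008  1.08108788  6.06852121] [-0.08300503 -0.01402803  0.12501104] 0.1507129116911151 33.95621024487418
```

servo_tool --deltas '[[[0.07,0.01,0.05,0],[0.15,0.025,0.095,0],[0.23,0.035,0.135,0],[0.31,0.05,0.165,0],[0.39,0.065,0.195,0]]]'

```text
time: 19.2
eef_pos: [0.5457, -0.1296, 0.1546]
tcp_rot: [-0.538, 0.459, 0.538, 0.459]
contact_force: [-1.7, -1.3, 2.8]
opening: 0.371
```

servo_tool --deltas '[[[0.09,0.015,0.027,0],[0.18,0.025,0.045,0],[0.26,0.04,0.06,0],[0.35,0.055,0.07,0],[0.43,0.065,0.075,0]]]'

```text
time: 19.7
eef_pos: [0.5889, -0.1229, 0.1618]
tcp_rot: [0.538, -0.459, -0.538, -0.459]
contact_force: [-2.0, -0.5, 1.6]
opening: 0.368
```

```bash
python3 - <<'E'
from h import *
s=get_state();w=read_camera("wrist");print(s["eef_pos"],s["contact_force"])
for a_ in (-10,0,10):
    y=R.from_quat(s["tcp_rot"]).as_matrix()[:,1];ax=np.cos(np.radians(a_))*np.array([0,0,1])+np.sin(np.radians(a_))*y
    g=s["eef_pos"]+[0,0,.0187];print(a_,proj("wrist",g-ax*.15,s),proj("wrist",g+ax*.03,s))
a=read_camera("scene")
cv2.imwrite("pics/l.png",np.hstack([w[:,106:406],cv2.resize(a[120:280,150:270],(288,384))]))
E
```

```text
[ 0.58885739 -0.12287685  0.16178404] [-1.95974205 -0.53562346  1.5912922 ]
-10 [254.8 156.4] [255.2 310.8]
0 [254.8 181.4] [255.2 301. ]
10 [254.8 206.3] [255.2 289.4]
```

View pics/l.png

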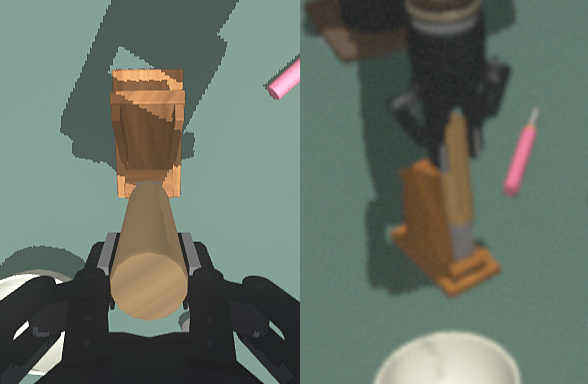

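The chisel is upright: handle end at (255,285) and blade tip hidden near (254,181), the same as the scriber. Lifting it and carrying it to the wide pot.

servo_tool --deltas '[[[0,0,0.1,0],[0,0,0.3,0],[0,0,0.5,0],[0,0,0.75,0],[0,0,1,0]]]' --force 50

```text
time: 20.3
eef_pos: [0.588, -0.1228, 0.2626]
tcp_rot: [0.538, -0.458, -0.538, -0.46]
contact_force: [0.7, -0.2, -1.5]
opening: 0.361
```

servo_tool --deltas '[[[0,0.1,0.1,0],[0,0.3,0.2,0],[0,0.5,0.3,0],[0,0.75,0.3,0],[0,1,0.3,0]]]'

```text
time: 20.8
eef_pos: [0.5878, -0.0215, 0.2916]
tcp_rot: [-0.538, 0.459, 0.538, 0.46]
contact_force: [0.6, 0.0, -1.9]
opening: 0.359
```

servo_tool --deltas '[[[-0.04,0.2,0,0],[-0.08,0.4,0,0],[-0.12,0.6,0,0],[-0.16,0.8,0,0],[-0.2,1,0,0]]]'

```text
time: 21.3
eef_pos: [0.5672, 0.0786, 0.2908]
tcp_rot: [-0.538, 0.459, 0.538, 0.459]
contact_force: [0.7, -0.3, -1.2]
opening: 0.361
```

servo_tool --deltas '[[[0,0.15,0,0],[0,0.25,0,0],[0,0.25,0,0],[0,0.25,0,0],[0,0.25,0,0]]]'

```text
time: 21.8
eef_pos: [0.5682, 0.1012, 0.2917]
tcp_rot: [0.538, -0.459, -0.538, -0.459]
contact_force: [-0.3, -0.6, -1.7]
opening: 0.364
```

```bash
python3 - <<'E'
from h import *
s=get_state();w=read_camera("wrist");print(s["eef_pos"],s["contact_force"])
print(proj("wrist",[.5664,.1029,.12],s))
a=read_camera("scene")
cv2.imwrite("pics/m.png",np.hstack([w[:,106:406],cv2.resize(a[80:240,220:340],(288,384))]))
E
```

```text
[0.56817193 0.1012225  0.29171976] [-0.29094775 -0.6275208  -1.70234099]
[256.5 170.8]
```

View pics/m.png

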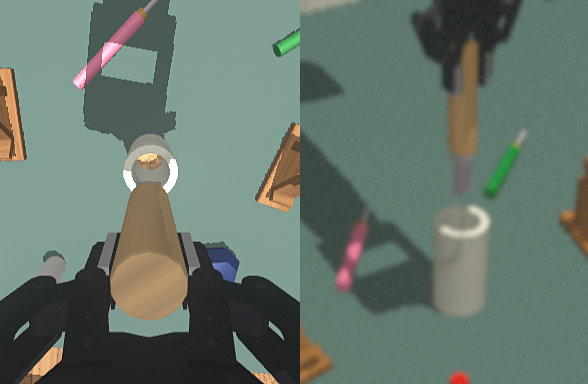

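The rim centre is at (257,171), which matches the prediction; the tool axis is 1–2 mm off in y. Correcting and lowering.

servo_tool --deltas '[[[0,0.015,-0.15,0],[0,0.015,-0.35,0],[0,0.015,-0.55,0],[0,0.015,-0.7,0],[0,0.015,-0.8,0]]]'

```text
time: 22.4
eef_pos: [0.5671, 0.1032, 0.2093]
tcp_rot: [-0.537, 0.46, 0.539, 0.458]
contact_force: [0.1, -0.7, -1.4]
opening: 0.361
```

servo_tool --deltas '[[[0,0,-0.05,0],[0,0,-0.1,0],[0,0,-0.15,0],[0,0,-0.2,0],[0,0,-0.25,0]]]'

```text
time: 22.9
eef_pos: [0.5683, 0.1034, 0.187]
tcp_rot: [0.538, -0.459, -0.538, -0.459]
contact_force: [-0.6, 0.4, -0.1]
opening: 0.362
```

servo_tool --deltas '[[[0,0,-0.02,0],[0,0,-0.04,0],[0,0,-0.06,0],[0,0,-0.08,0],[0,0,-0.1,0]]]'

```text
time: 23.4
eef_pos: [0.5681, 0.1034, 0.1768]
tcp_rot: [0.538, -0.459, -0.538, -0.459]
contact_force: [-0.1, 0.8, -2.2]
opening: 0.362
```

servo_tool --deltas '[[[0,0,-0.02,0],[0,0,-0.04,0],[0,0,-0.06,0],[0,0,-0.08,0],[0,0,-0.1,0]]]'

```text
time: 23.9
eef_pos: [0.568, 0.1033, 0.1667]
tcp_rot: [0.538, -0.459, -0.538, -0.459]
contact_force: [-0.8, -0.0, -1.4]
opening: 0.362
```

servo_tool --deltas '[[[0,0,-0.01,0],[0,0,-0.02,0],[0,0,-0.03,0],[0,0,-0.04,0],[0,0,-0.05,0]]]'

```text
time: 24.4
eef_pos: [0.568, 0.1034, 0.1618]
tcp_rot: [0.538, -0.459, -0.538, -0.459]
contact_force: [-0.7, -0.2, -1.5]
opening: 0.363
```

servo_tool --deltas '[[[0,0,-0.01,0],[0,0,-0.02,0],[0,0,-0.03,0],[0,0,-0.04,0],[0,0,-0.05,0]]]'

```text
time: 24.9
eef_pos: [0.568, 0.1033, 0.1567]
tcp_rot: [0.538, -0.459, -0.538, -0.459]
contact_force: [0.3, -0.7, -1.0]
opening: 0.36
```

servo_tool --deltas '[[[0,0,-0.01,0],[0,0,-0.02,0],[0,0,-0.03,0],[0,0,-0.04,0],[0,0,-0.04,0]]]'

```text
time: 25.4
eef_pos: [0.5679, 0.1033, 0.1526]
tcp_rot: [-0.538, 0.459, 0.538, 0.459]
contact_force: [-0.2, 0.1, -1.5]
opening: 0.362
```

servo_tool --deltas '[[[0,0,-0.01,0],[0,0,-0.02,0],[0,0,-0.03,0],[0,0,-0.04,0],[0,0,-0.04,0]]]'

```text
time: 25.9
eef_pos: [0.5678, 0.1034, 0.1486]
tcp_rot: [-0.538, 0.459, 0.538, 0.459]
contact_force: [0.5, -0.5, -0.8]
opening: 0.363
```

servo_tool --deltas '[[[0,0,-0.01,0],[0,0,-0.02,0],[0,0,-0.03,0],[0,0,-0.03,0],[0,0,-0.03,0]]]'

```text
time: 26.4
eef_pos: [0.5685, 0.1034, 0.1471]
tcp_rot: [0.538, -0.459, -0.538, -0.459]
contact_force: [-1.3, -0.6, 5.9]
opening: 0.362
```

Seated: Fz went from -1 to +6 N and z stalled at 0.147. I'll hold, ease, release and rise.

servo_tool --deltas '[[[0,0,-0.01,0],[0,0,-0.01,0],[0,0,-0.01,0],[0,0,-0.01,0],[0,0,-0.01,0]]]'

```text
time: 26.9
eef_pos: [0.5689, 0.1034, 0.1471]
tcp_rot: [0.538, -0.458, -0.537, -0.459]
contact_force: [-1.9, -0.7, 9.0]
opening: 0.359
```

servo_tool --deltas '[[[0,0,0.02,0],[0,0,0.02,0],[0,0,0.02,0],[0,0,0.02,0],[0,0,0.02,0]]]'

```text
time: 27.4
eef_pos: [0.5683, 0.1033, 0.1471]
tcp_rot: [0.538, -0.459, -0.538, -0.459]
contact_force: [-0.3, 0.0, 3.5]
opening: 0.364
```

servo_tool --deltas '[[[0,0,0,0],[0,0,0,0],[0,0,0,0],[0,0,0,0],[0,0,0,0]]]' --claw 1 --force 20

```text
time: 27.9
eef_pos: [0.5678, 0.1033, 0.1466]
tcp_rot: [-0.538, 0.459, 0.538, 0.459]
contact_force: [0.5, -0.4, 0.2]
opening: 1.003
```

servo_tool --deltas '[[[0,0,0,0],[0,0,0.2,0],[0,0,0.4,0],[0,0,0.7,0],[0,0,1,0]]]'

```text
time: 28.4
eef_pos: [0.5676, 0.1033, 0.2473]
tcp_rot: [-0.538, 0.459, 0.538, 0.459]
contact_force: [0.2, 0.5, 0.2]
opening: 0.999
```

servo_tool --deltas '[[[0,0,0.1,0],[0,0,0.1,0],[0,0,0.1,0],[0,0,0.1,0],[0,0,0.1,0]]]'

```text
time: 28.9
eef_pos: [0.5671, 0.1033, 0.2547]
tcp_rot: [-0.537, 0.46, 0.539, 0.458]
contact_force: [0.2, -0.7, -0.3]
opening: 1.001
```

```bash
python3 - <<'E'
from h import *
s=get_state();a=read_camera("scene");w=read_camera("wrist");print(s["time"],s["eef_pos"],s["contact_force"],s["opening"])
cv2.imwrite("pics/n.png",np.hstack([a[:,60:420],cv2.resize(w,(400,300))[:, :].copy() if 0 else w[:,80:440]]))
E
```

```text
28.9 [0.56714535 0.10332958 0.25472796] [ 0.1840872  -0.65264663 -0.34407598] 1.001152914989928
```

View pics/n.png

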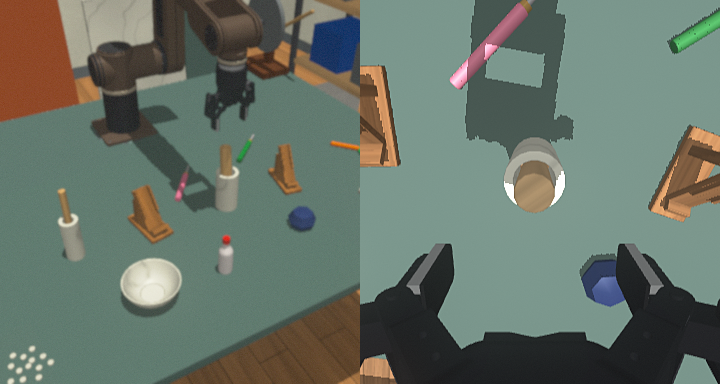

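Both tools stand in their pots, the gripper is open and clear, and the glue bottle, bowl and stone haven't moved.

```bash
python3 -c "
from plant import *
print(sign_off())"
```

```text
the job is handed in; nothing more can be done
None
```

I stood the scriber in the narrow pot and then the chisel in the wide pot, both tip down, and handed the job in. `sign_off` gives no verdict. The clock read 28.9 s of the 69 s allowed just before the last pictures.

- **Method:** I gripped each tool on its free handle, swung it upright about its tip on the ledge, and carried it over its pot. I then lowered it until the force rose and the height stalled, eased off, and let go.
- **Seating:** the scriber seated at up to about 12 N and the chisel at about 9 N.
- **Last checks:** the final pictures show both tools standing in their pots. The gripper was open and clear with about zero contact force. The bowl, glue bottle and stone looked unmoved by eye.
- **One disagreement:** the scriber brushed the side of its bore on the way down, at about 4 N. I shifted it 3–4 mm towards +x and −y and it went on freely. The scriber leans slightly in its pot. I judged that by eye and did not measure the final lean of either tool.

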